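Hold a printing block in the register corner

TASK

Lift the printing block with the brass end by its handle and set it carved face down on the cream sample panel, its long side flush along the aluminium rail and its brass end up against the red stop. Then press it diagonally, down onto the panel and into the rail at the same time, with about 10 N each way, and finish while still holding that push: do not let go. Leave the spare block, the tin and the brush where they are.

Things in the scene. Friction and masses are not known exactly. Their poses are not given: they have to be found in the camera images.
- block: the printing block to use: mid-brown hardwood base 80 (its x) x 110 (its y) x 34 mm high with a dark red-brown carved face underneath; a pale wooden bar handle on top (28 mm wide in x, 84 mm long in y, 36 mm high, so its top is 70 mm above the carved face); the whole -y end of the base is a brass shoe 12 mm thick. About 0.24 kg. Origin: centre of the underside, z up. At the start it stands on the table, carved face down, brass end within about 60 degrees of the world's -y.
- block_brass (a point): on the block: middle of the lower edge of the brass end face (55 mm from the block's origin towards its -y)
- block_grip (a point): on the block: middle of the bar handle, 56 mm above the carved face (22 mm above the top of the base), a good height to grip; the fingers should close along the block's x, across the 28 mm
- panel: cream sample panel with red-brown printed stripes and checks, 200 (x) x 260 (y) x 10 mm, fixed on a thin plywood base; its top is 15 mm above the table. Origin: centre of its underside. It is fast to the table, but lies at a different place and angle (up to about 0.4 rad) each time. The block drags on it (friction about 0.6), so when pressed down hard before it touches the rail it sticks short of it: bring it against the rail first, or lightly.
- rail: bare aluminium fence rail fixed on the far (+x) edge of the panel, 20 mm thick (its x), 260 mm long (its y, along the panel's y), standing 26 mm above the panel top. Origin: centre of its underside, at panel-top height; its inner face, the one the block goes against, is 10 mm from it towards -x.
- stop: red stop block fixed at the -y end of the rail: 55 (x) x 20 (y) x 26 mm high above the panel top. Origin: centre of its underside; its inner face is 10 mm from it towards +y.
- home (a point): point on the panel top, with the panel's axes (x towards the rail, y away from the stop): the block's origin comes here, with its axes along these, when its long side touches the rail and its brass end touches the stop
- spare: spare printing block, leave alone: dark wood, square 88 x 88 x 34 mm, with a round knob, 76 mm high overall. Origin: centre of its underside. It and the printing block may have changed places.
- tin: paint tin with a green label, leave alone: 70 mm across, 85 mm high. Origin: centre of its underside.
- brush: brush lying near the far edge of the table, leave alone. About 200 mm long, origin on its underside.
Mind the look-alikes: they are no part of the job. Several things look just like the block: the one meant starts farthest from the robot's base.

How it is judged (in metres and radians):
On the way:
1. the printing block is lifted clear of the table, held by the gripper (height (world z) of block above 0.022 m and contact force between the fingers and block above 1 N), for 0.2 s.
At the end, for the whole second after the job is handed in: The block lies still and flat on the panel (3 mm, 0.05 rad), square to the rail within 0.05 rad and 4 mm, brass end within 6 mm of the stop; the robot still pushes it, and through the last second it bears on the rail with over 4 N and on the panel with over 7 N (x of block in the frame of home between -0.004 and 0.004 m and y of block in the frame of home between -0.004 and 0.006 m and z of block in the frame of home between -0.003 and 0.003 m and y of block_brass in the frame of home below -0.04 m and angle between the x axis of block and the x axis of home, either way round below 0.05 rad and angle between block's own z axis and vertical below 0.05 rad and contact force between block and rail above 4 N and contact force between block and panel above 7 N and contact force between any of the fingers, the arm and block above 2 N and linear speed of block below 0.01 m/s); the arm keeps its last pose, push and grip.
It fails at once if the spare is pushed more than 25 mm (distance of spare from where it was at the start of the episode above 0.025 m).
It fails at once if the tin is pushed more than 25 mm (distance of tin from where it was at the start of the episode above 0.025 m).
It fails at once if the brush is pushed more than 25 mm (distance of brush from where it was at the start of the episode above 0.025 m).
It also fails if it takes over 42 s, if anything falls off the work surface, if the arm or the gripper's body presses on something with over 40 N, if the wrist force passes 120 N, or if a joint passes its speed limit or range.

ROBOT

A 6-joint arm with a two-finger parallel gripper is mounted at the origin on the work surface. World frame = base frame: x ahead of the robot, y to its left, z up, the work surface at z = 0. Lengths are in mm, angles in rad, forces in N, time in s.
With the tool pointing down it reaches from about 350 to 875 mm from the base axis. Payload 4.2 kg.
Tool frame: the origin (TCP) lies between the finger pads; the fingertips stand 17 mm ahead of it and the grasp point (between the pads) lies 2 mm behind it (nose_length is the distance from the TCP to the fingertips, in mm); z points along the fingers, y is the direction in which the jaws open and shut (so a half turn about z gives the same grasp; the last joint's range is limited). The gripper opens to 85 mm and grips with 20 to 120 N. Pads are 22 mm wide; open, the fingers measure 114 mm over their backs; the gripper's body (76 mm by 85 mm) begins 54 mm behind the grasp point. The pads swing forward as they close: fully open they stand 13 mm farther back than shut.
Start: joints at [1.507, 0.385, 0.008, 0, -1.194, -0.259], TCP at [198.232, 592.708, 226.212] pointing down, gripper open.
Joint ranges: [-3.14, 3.14], [-1.21, 2.06], [-1.07, 1.41], [-3.16, 2.05], [-2.99, -0.16], [-3.1, 3.1]. Speed limits (rad/s): [2.79, 2.79, 3.14, 3.14, 3.14, 3.14].

INTERFACE

Orientations are given as a unit quaternion [x, y, z, w].
In Python, from bench import * gives the robot as it stands.
- The arm moves only by the tool jog_arm, never from a script. Its argument "increments" is a list of rows, each a list of 4 numbers: the shift along the tool's x, y, z in m, then the turn about the tool's z in degrees. A call has 1 to 10 rows; each row is the pose to reach, as a shift and turn from the pose measured when the call began, along the tool's axes at that moment; what a row does not reach only later rows make up. A row lasts 1/8 s, in which the tool goes at most 62.5 mm and 10.7 degrees, less where a joint would pass 70% of its speed; a pose out of reach is approached as far as the arm can. A call with a gripper value outside its range is refused whole. "hand" is the gripper's target within -1 to 1 (fully open at 1, half-way at 0, shut at -1), set as the call begins (left out, the last holds). The fingers move at their own pace and stop on an object; the grip force is fixed at half the most. Time passes only in rows, so rows that repeat a pose let the fingers close. It gives the time, the measured TCP pose, the force and the opening at its end, in the units of the state.
- read_state(): the state, without advancing time (a new reading comes with each control period).
- get_image(name): name is "scene" or "top" or "wrist"; returns the picture (420x560x3 uint8, red, green, blue); there is no depth.
- calibration(name): a dict with "fx", "fy", "cx", "cy" (pixels), "D" ([k1, k2, p1, p2, k3] as OpenCV has them; the pictures are not rectified), "position" and "rotation" of the camera in the world; the wrist camera has in their place "hand_eye" (4x4, takes a point from camera to tool coordinates, whose origin is the TCP and whose axes are the flange's). Camera axes: x right, y up, looking along -z (the intrinsics and any distortion apply to the point x, -y, -z); pixel columns grow to the right and rows downward; lengths in mm; the calibration is good to about 2 mm. A picture is of the moment at which its call begins: read the wrist's pose just before it. calibration takes no time and is no camera call.
- job_done(): hands the job in, once; it reports no verdict.
The state is a dict: "clock": time; "joints": joint angles; "joint_vel": joint speeds; "joint_efforts": joint torques, N m; "position": TCP position; "ee_rot": TCP orientation; "contact_force": force on the tool from outside, world axes, zero at the start; "wrist_torque": the same for the moment, N m; "gripper_width": finger opening in mm.
Only numpy, scipy, OpenCV 4.12 (cv2) and the standard library are available. Lean on these libraries where they do the work, as an engineer would, in place of code of your own. Each camera call takes 0.05 s, during which the arm holds its last target.

## Working session

There is one attempt and no reset: what is moved stays moved. The work goes in short steps, Python scripts to look and compute and a tool call to move; the robot and the scene stay as the last step left them, time stands still between calls to the robot, and variables do not carry over. Pictures are saved under pics/ and viewed, and the job is handed in when it is done.

Besides the shell and the picture viewer there is one more tool, called after "Call:" in YAML: its name, and indented under it one key for each argument. jog_arm: Moves the arm, as the interface text tells. Its arguments: {"type":"object","properties":{"increments":{"type":"array"},"hand":{"type":"number"}},"required":["increments"]}

```bash
mkdir -p pics; ls; python3 - <<'E'
from bench import *
import cv2
print(read_state())
for n in ["scene","top","wrist"]:
    c=calibration(n); print(n,c)
for n in ["scene","top"]:
    cv2.imwrite(f"pics/{n}0.png",cv2.cvtColor(get_image(n),cv2.COLOR_RGB2BGR))
E
```

```text
pics
{'clock': 0.0, 'joints': array([ 1.50659919e+00,  3.85572180e-01,  6.59834837e-03, -4.88849405e-04,
       -1.19402812e+00, -2.58603249e-01]), 'joint_vel': array([ 0.00088306,  0.00078755,  0.0016282 ,  0.00130251, -0.00088361,
        0.0006147 ]), 'joint_efforts': array([ 1.38133109e-04, -3.92290914e+01,  1.88402975e+01,  4.18638647e+00,
       -4.59129267e-03, -5.21995418e-06]), 'position': array([198.05797657, 592.14096292, 225.10294078]), 'ee_rot': array([ 9.86988118e-01, -1.60789265e-01, -1.19080531e-04,  1.11965587e-03]), 'contact_force': array([ 0.18063206, -0.00202511,  0.14543828]), 'wrist_torque': array([ 0.04851866, -0.00408685, -0.06381364]), 'gripper_width': 85.05461769360586}
scene {'fx': 413.2403442408325, 'fy': 413.2403442408325, 'cx': 282.3206047102769, 'cy': 210.858398806144, 'D': array([-0.10558721,  0.        ,  0.        ,  0.        ,  0.        ]), 'position': array([1320.9239247 ,  262.49053434,  807.3952986 ]), 'rotation': array([0.233019  , 0.33837853, 0.74954426, 0.51902362])}
top {'fx': 527.02635195639, 'fy': 527.02635195639, 'cx': 281.73875225537046, 'cy': 211.87770612497488, 'D': array([-0.12551421,  0.        ,  0.        ,  0.        ,  0.        ]), 'position': array([ 247.33403313,  -35.51458924, 1475.04662846]), 'rotation': array([-0.06458564,  0.06084474,  0.71023018, -0.698355  ])}
wrist {'fx': 312.8706032228874, 'fy': 312.8706032228874, 'cx': 277.84630265119665, 'cy': 206.62609226879374, 'D': array([-0.0126932,  0.       ,  0.       ,  0.       ,  0.       ]), 'hand_eye': array([[ 4.71750710e-06,  9.51869050e-01,  3.06504993e-01,
         7.94737049e+01],
       [ 9.99999864e-01,  1.55599126e-04, -4.98613406e-04,
         9.53589740e-01],
       [-5.22306579e-04,  3.06504954e-01, -9.51868920e-01,
        -1.48253276e+02],
       [ 0.00000000e+00,  0.00000000e+00,  0.00000000e+00,
         1.00000000e+00]])}
```

View pics/scene0.png

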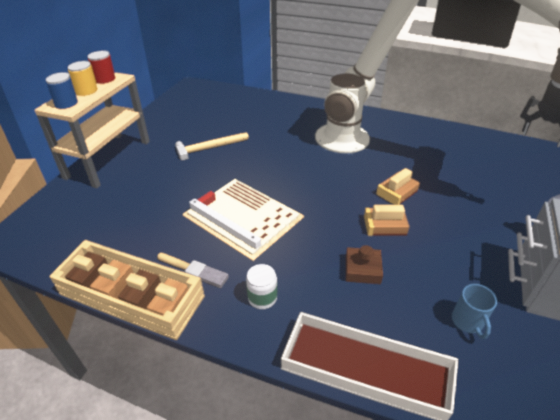

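View pics/top0.png

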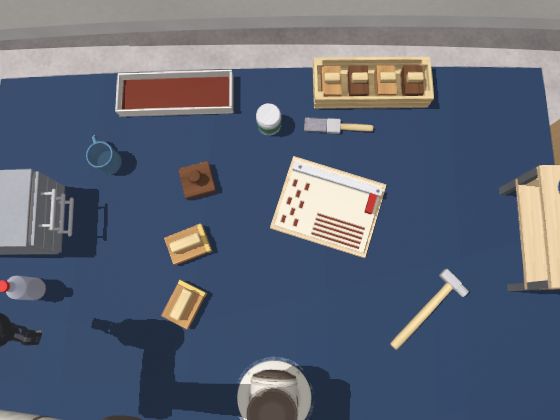

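```bash
cat > h.py <<'E'
import numpy as np, cv2
from scipy.spatial.transform import Rotation as R
from bench import *
F=np.diag([1.,-1,-1])
def cam(name,pos=None,q=None):
    c=calibration(name); K=np.array([[c['fx'],0,c['cx']],[0,c['fy'],c['cy']],[0,0,1.]])
    if 'position' in c:
        Rw=R.from_quat(c['rotation']).as_matrix(); p=np.array(c['position'])
    else:
        H=np.array(c['hand_eye']); T=R.from_quat(q).as_matrix()
        Rw=T@H[:3,:3]; p=np.array(pos)+T@H[:3,3]
    return K,np.array(c['D']),Rw@F,p     # Rw@F: opencv cam -> world
def proj(C,P):
    K,D,Rc,p=C
    P=np.atleast_2d(P).astype(float)
    rv=cv2.Rodrigues(Rc.T)[0]; t=-Rc.T@p
    return cv2.projectPoints(P,rv,t,K,D)[0].reshape(-1,2)
def unproj(C,uv,z):
    K,D,Rc,p=C
    n=cv2.undistortPoints(np.array(uv,float).reshape(-1,1,2),K,D).reshape(-1,2)
    d=np.c_[n,np.ones(len(n))]@Rc.T
    z=np.broadcast_to(z,len(n))
    return p+d*((z-p[2])/d[:,2])[:,None]
def grab(name,fn):
    im=get_image(name); cv2.imwrite('pics/'+fn,cv2.cvtColor(im,cv2.COLOR_RGB2BGR)); return im
def crop(src,dst,x0,x1,y0,y1,k):
    im=cv2.imread('pics/'+src)[y0:y1,x0:x1]
    cv2.imwrite('pics/'+dst,cv2.resize(im,None,fx=k,fy=k,interpolation=cv2.INTER_CUBIC))
E
python3 - <<'E'
from h import *
C=cam('top')
print(unproj(C,[(273,400),(188,244),(184,304),(333,80),(387,80)],50.).round())
crop('top0.png','c1.png',150,230,150,330,3.3)
a=cv2.imread('pics/top0.png')
b=cv2.resize(a[155:335,140:230],None,fx=3.3,fy=3.3,interpolation=cv2.INTER_CUBIC)
d=cv2.resize(a[50:115,305:440],(490,236),interpolation=cv2.INTER_CUBIC)
o=np.zeros((b.shape[0],b.shape[1]+490,3),np.uint8);o[:,:b.shape[1]]=b;o[:236,b.shape[1]:]=d
cv2.imwrite('pics/c2.png',o)
b=cv2.resize(a[145:265,262:395],None,fx=4.5,fy=4.5,interpolation=cv2.INTER_CUBIC);cv2.imwrite('pics/c3.png',b)
E
```

```text
[[   2.    1.   50.]
 [ 419.  228.   50.]
 [ 256.  237.   50.]
 [ 889. -185.   50.]
 [ 888. -343.   50.]]
```

View pics/c2.png

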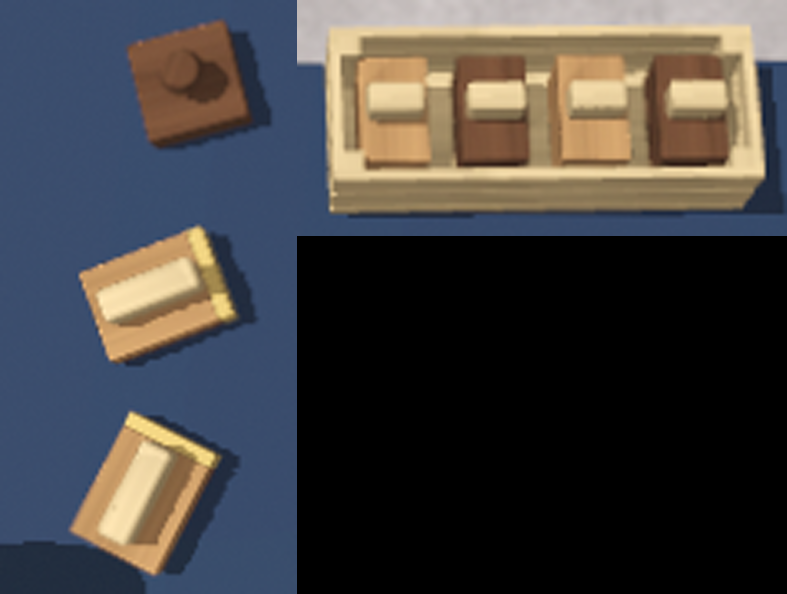

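View pics/c3.png

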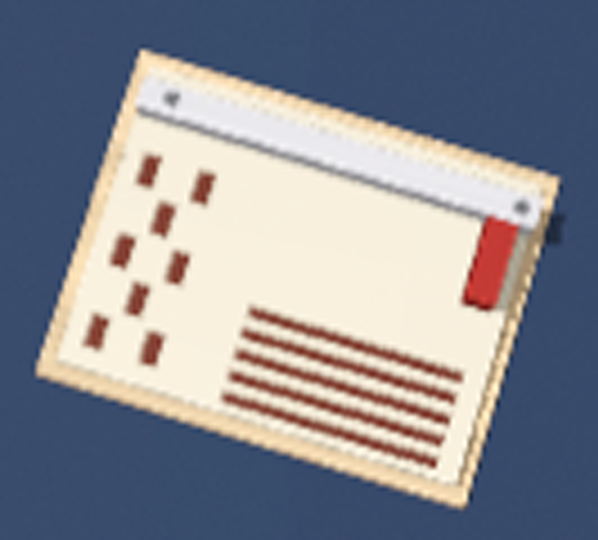

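```bash
cat >> h.py <<'E'
from scipy.optimize import least_squares
def fit(C,model,uv,x0):
    """model Nx3 local pts (z absolute), x0=[x,y,yaw]"""
    M=np.array(model,float);uv=np.array(uv,float)
    def tf(v):
        c,s=np.cos(v[2]),np.sin(v[2])
        return np.c_[v[0]+c*M[:,0]-s*M[:,1],v[1]+s*M[:,0]+c*M[:,1],M[:,2]]
    r=least_squares(lambda v:(proj(C,tf(v))-uv).ravel(),x0,x_scale=[10,10,.1])
    return r.x,(proj(C,tf(r.x))-uv)
E
python3 - <<'E'
from h import *
C=cam('top')
# block base top corners: brass-left.. block local: brass -y
o=np.array([140,155]);
uv=np.array([(80,272),(195,228),(238,316),(112,361)])/3.3+o
# image: up=+x. far upper-left = (+x,+y); upper right=(+x,-y); lower right=(-x,-y)
x,e=fit(C,[(40,55,34),(40,-55,34),(-40,-55,20),(-40,55,20)],uv,[419,228,.3]);print(x,e)
o=np.array([262,145])
# panel-frame ply? cream panel corners at z=15 (lower-left,(−100,130)), lower right (−100,−130)
uv=np.array([(57,362),(462,487)])/4.5+o
P=unproj(C,uv,15.);print(P,np.linalg.norm(P[0]-P[1]))
# rail top inner edge ends, rail top outer
uv=np.array([(137,108),(540,228),(150,75),(545,195)])/4.5+o
P=unproj(C,uv,41.);print(P,np.linalg.norm(P[0]-P[1]))
uv=np.array([(487,217),(518,220),(463,304),(497,310)])/4.5+o
P=unproj(C,uv,41.);print(P)
E
```

```text
[4.20809125e+02 2.33675166e+02 3.58190446e-01] [[-0.65444623  0.27115555]
 [ 1.43042104 -0.71108543]
 [-1.0220344  -0.13248776]
 [ 0.24112231  0.56468304]]
[[ 471.21327727   -9.46412456   15.        ]
 [ 388.55460378 -258.79528167   15.        ]] 262.67562164920037
[[ 626.58541802  -62.04963968   41.        ]
 [ 545.86829278 -310.38964408   41.        ]
 [ 647.76581556  -70.61514345   41.        ]
 [ 566.76400468 -314.60763134   41.        ]] 261.12834409435425
[[ 553.36906555 -277.65408616   41.        ]
 [ 551.15610677 -296.90531378   41.        ]
 [ 498.88802575 -260.2405887    41.        ]
 [ 494.77058257 -281.11571762   41.        ]]
```

Call:
jog_arm:
  increments:
    - [0.325,0.269,0,51]
    - [0.325,0.269,0,51]
    - [0.325,0.269,0,51]
    - [0.325,0.269,0,51]
    - [0.325,0.269,0,51]
    - [0.325,0.269,0,51]
    - [0.325,0.269,0,51]
    - [0.325,0.269,0,51]
    - [0.325,0.269,0,51]
    - [0.325,0.269,0,51]
  hand: 1

```text
clock: 1.35
position: [420.5, 234.8, 225.7]
ee_rot: [0.822, -0.569, 0.0, 0.001]
contact_force: [-0.6, 0.3, -0.1]
gripper_width: 85.3
```

```bash
python3 - <<'E'
from h import *
s=read_state(); print(s['position'],s['ee_rot'],s['joints'].round(3))
np.save('w1.npy',np.r_[s['position'],s['ee_rot']])
grab('wrist','w1.png')
crop('w1.png','w1b.png',0,560,0,420,1.4)
E
```

```text
[420.47580572 234.81520961 225.66276953] [ 8.22061569e-01 -5.69397664e-01  2.56606449e-04  1.00581671e-03] [ 8.480e-01  1.400e-01 -3.310e-01  1.000e-03 -1.101e+00 -4.890e-01]
```

View pics/w1b.png

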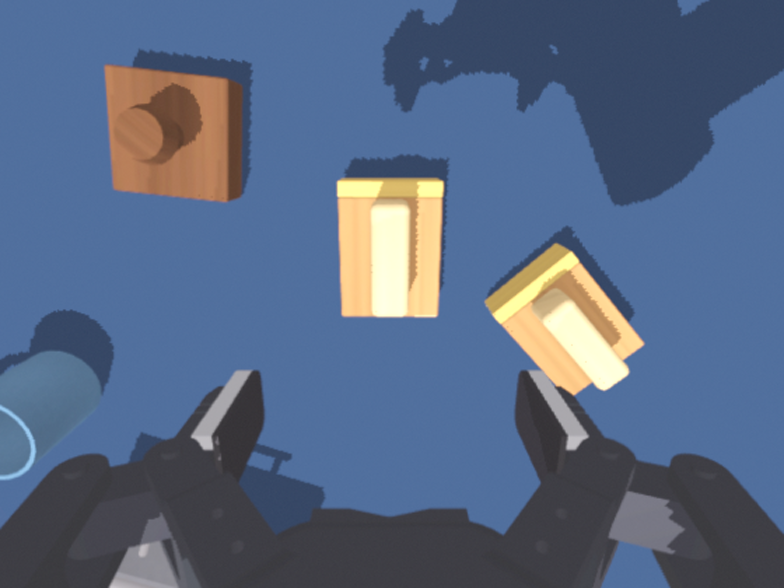

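```bash
python3 - <<'E'
from h import *
w=np.load('w1.npy');C=cam('wrist',w[:3],w[3:])
uv=np.array([(342,317),(438.5,317),(373,200),(409,200),(371,316),(409,316)])/1.4
m=[(40,55,34),(-40,55,34),(14,-42,70),(-14,-42,70),(14,42,70),(-14,42,70)]
x,e=fit(C,m,uv,[421,234,.36]);print(x,e.round(1))
M=np.array([(40,-55,34),(-40,-55,34),(40,-55,0),(-40,-55,0),(40,-43,34),(-40,-43,34)],float)
c,s=np.cos(x[2]),np.sin(x[2]);P=np.c_[x[0]+c*M[:,0]-s*M[:,1],x[1]+s*M[:,0]+c*M[:,1],M[:,2]]
print((proj(C,P)*1.4).round(),'brass, seen at (338,180),(443,180)')
R0=R.from_quat(w[3:]).as_matrix()
for gz in (56,):
    g=np.array([x[0],x[1],gz]);print('tool delta',R0.T@(g-w[:3]))
print('phi',np.arctan2(R0[1,0],R0[0,0]),'want',x[2]-np.pi/2)
E
```

```text
[4.20473506e+02 2.31097983e+02 3.55390149e-01] [[-0.1 -1.6]
 [-0.2 -1.4]
 [-1.8  1.1]
 [ 1.7  1.2]
 [ 0.3 -0. ]
 [ 0.1  0.1]]
[[338. 179.]
 [444. 179.]
 [342. 176.]
 [439. 176.]
 [338. 195.]
 [443. 195.]] brass, seen at (338,180),(443,180)
tool delta [  3.21319368   1.07803039 169.66963895]
phi -1.2115455912220225 want -1.2154061781677752
```

Call:
jog_arm:
  increments:
    - [0.003,0.001,0.05,0.2]
    - [0.003,0.001,0.1,0.2]
    - [0.003,0.001,0.14,0.2]
    - [0.003,0.001,0.16,0.2]
    - [0.003,0.001,0.169,0.2]
    - [0.003,0.001,0.169,0.2]
    - [0.003,0.001,0.169,0.2]

```text
clock: 2.28
position: [421.0, 232.2, 57.6]
ee_rot: [0.821, -0.57, 0.0, -0.0]
contact_force: [-0.5, -0.3, -0.3]
gripper_width: 85.9
```

Call:
jog_arm:
  increments:
    - [0,0,0,0]
    - [0,0,0,0]
    - [0,0,0,0]
    - [0,0,0,0]
    - [0,0,0,0]
    - [0,0,0,0]
    - [0,0,0,0]
    - [0,0,0,0]
  hand: -1

```text
clock: 3.28
position: [421.1, 232.3, 58.2]
ee_rot: [0.821, -0.57, 0.001, -0.0]
contact_force: [-1.7, -0.7, 5.2]
gripper_width: 25.8
```

Call:
jog_arm:
  increments:
    - [0,0,-0.03,0]
    - [0,0,-0.08,0]
    - [0,0,-0.12,0]
    - [0,0,-0.14,0]
    - [0,0,-0.14,0]

```text
clock: 3.9
position: [421.0, 232.6, 198.8]
ee_rot: [0.821, -0.57, 0.0, -0.001]
contact_force: [-0.5, -0.0, -3.4]
gripper_width: 25.8
```

Call:
jog_arm:
  increments:
    - [0.03,0.006,0,4]
    - [0.08,0.015,0,9]
    - [0.13,0.025,0,14]
    - [0.18,0.034,0,19]
    - [0.23,0.044,0,24]
    - [0.28,0.053,0,29]
    - [0.32,0.06,0,34]
    - [0.35,0.066,0,37]
    - [0.365,0.069,0,38.3]
    - [0.365,0.069,0,38.3]

```text
clock: 5.15
position: [483.0, -133.9, 196.6]
ee_rot: [-0.588, 0.809, 0.001, 0.0]
contact_force: [-0.3, 0.1, -4.6]
gripper_width: 25.9
```

```bash
python3 - <<'E'
from h import *
s=read_state(); print(s['position'],s['ee_rot'],s['joints'].round(3),s['contact_force'],s['gripper_width'])
np.save('w2.npy',np.r_[s['position'],s['ee_rot']])
grab('wrist','w2.png')
crop('w2.png','w2b.png',0,560,0,420,1.4)
E
```

```text
[ 482.96001754 -133.92925107  196.61352288] [-5.88044900e-01  8.08827397e-01  1.11717304e-03  4.36744208e-04] [ 0.052  0.2   -0.333 -0.003 -1.038 -0.365] [-0.29415839  0.08240225 -4.59464548] 25.94000324530402
```

View pics/w2b.png

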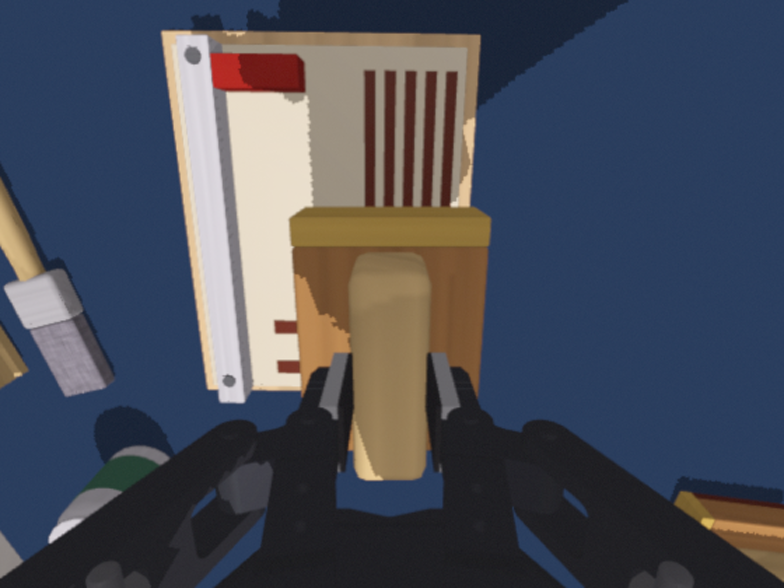

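```bash
python3 - <<'E'
from h import *
crop('w2.png','w2c.png',110,350,15,180,3.3)
crop('w2.png','w2d.png',140,360,130,300,3.5)
E
```

```text
(no output)
```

View pics/w2c.png

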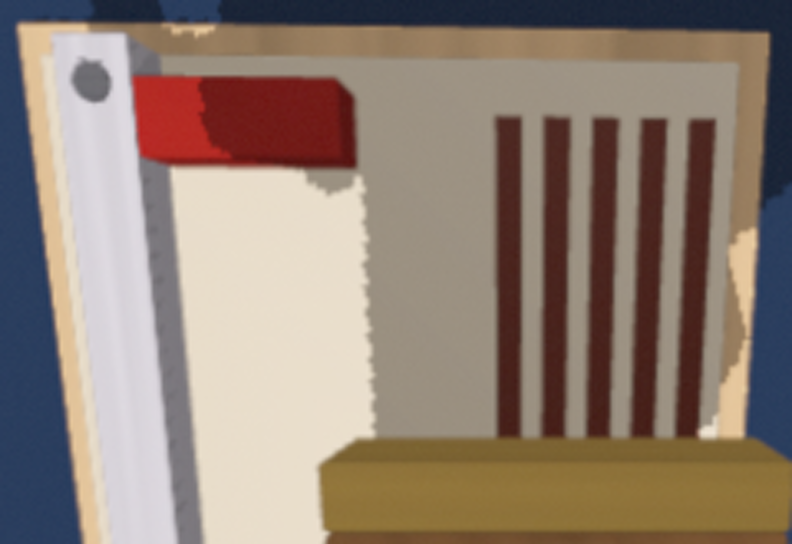

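View pics/w2d.png

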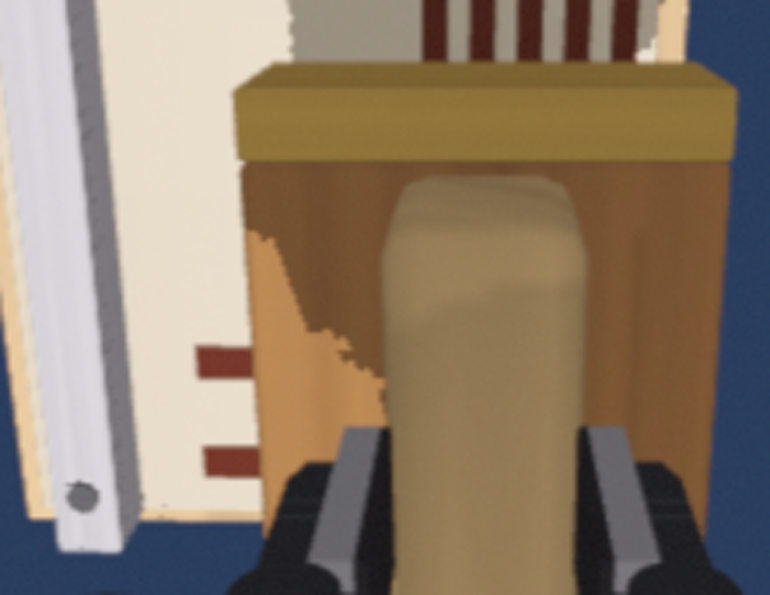

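```bash
python3 - <<'E'
from h import *
w=np.load('w2.npy');C=cam('wrist',w[:3],w[3:])
c=lambda p:np.array(p,float)/3.3+[110,15]
d=lambda p:np.array(p,float)/3.5+[140,130]
# local frame: origin = rail centre
uv=[c((53,34)),c((128,33)),d((58,551)),d((123,551))]
x,e=fit(C,[(10,-130,41),(-10,-130,41),(10,130,41),(-10,130,41)],uv,[600,-180,-.31]);print('rail',x,e.round(1).tolist())
foot=unproj(C,[c((172,166)),c((204,540)),d((142,500))],15.)
def loc(P,x):
    s,cc=np.sin(x[2]),np.cos(x[2]);q=P[:,:2]-x[:2];return np.c_[q@[cc,s],q@[-s,cc]]
print('foot local',loc(foot,x))
print('foot yaw',[np.arctan2(-(foot[i]-foot[0])[0],(foot[i]-foot[0])[1]) for i in (1,2)])
print('stop top inner',loc(unproj(C,[c((142,157)),c((350,162)),c((336,79)),c((355,97))],41.),x))
print('stop foot',loc(unproj(C,[c((172,167)),c((355,169))],15.),x))
pc=unproj(C,[c((42,56)),c((738,64))],15.);print('panel -y corners',loc(pc,x),np.arctan2((pc[0]-pc[1])[1],(pc[0]-pc[1])[0]))
R0=R.from_quat(w[3:]).as_matrix()
# block in tool: bottom at tool z +57.5 ; top of base +23.5
zt=w[2]-23.5
bp=unproj(C,[d((234,92)),d((736,92)),d((240,161)),d((730,161))],zt)
print('brass top corners in tool',((bp-w[:3])@R0).round(1))
bp=unproj(C,[d((270,63)),d((697,63))],w[2]-57.5)
print('brass bottom corners in tool',((bp-w[:3])@R0).round(1))
print('phi',np.arctan2(R0[1,0],R0[0,0]), 'tilt',R0[:,2])
E
```

```text
rail [ 5.95805788e+02 -1.87712358e+02 -3.28028782e-01] [[-0.2, -0.4], [0.2, 0.2], [0.4, 0.0], [-0.3, 0.3]]
foot local [[  -9.50011859 -100.90856983]
 [  -9.05210974   11.47613682]
 [  -9.10161364  126.19525256]]
foot yaw [np.float64(-0.3320151469866935), np.float64(-0.3297835059547625)]
stop top inner [[ -10.46424061 -100.26880604]
 [ -66.66156295  -99.66394179]
 [ -63.8441278  -119.84015557]
 [ -68.68853136 -115.58795777]]
stop foot [[  -9.47427698 -100.63735167]
 [ -63.30294666 -100.71883043]]
panel -y corners [[  25.04661936 -129.57522237]
 [-173.96347587 -130.0248453 ]] -0.3257694886134128
brass top corners in tool [[ 53.4 -39.8  23.3]
 [ 53.4  38.9  23.4]
 [ 42.4 -39.6  23.4]
 [ 42.4  38.7  23.5]]
brass bottom corners in tool [[ 53.6 -40.4  57.3]
 [ 53.6  39.1  57.4]]
phi -1.884313894754116 tilt [-6.07394455e-04  2.32085073e-03 -9.99997122e-01]
```

Call:
jog_arm:
  increments:
    - [0.03,-0.034,0,0.4]
    - [0.057,-0.068,0,0.9]
    - [0.057,-0.068,0.04,0.9]
    - [0.057,-0.068,0.08,0.9]
    - [0.057,-0.068,0.1,0.9]
    - [0.057,-0.068,0.108,0.9]
    - [0.057,-0.068,0.108,0.9]
    - [0.057,-0.068,0.108,0.9]

```text
clock: 6.2
position: [531.2, -208.0, 90.0]
ee_rot: [-0.582, 0.813, 0.0, 0.002]
contact_force: [-0.6, 0.7, -3.1]
gripper_width: 25.8
```

```bash
cat > st.py <<'E'
from h import *
def rep():
    s=read_state();p=s['position'];R0=R.from_quat(s['ee_rot']).as_matrix()
    psi=-.3285;ex=np.array([np.cos(psi),np.sin(psi),0]);ey=np.array([-np.sin(psi),np.cos(psi),0])
    blk=p+R0@[-1.5,-.5,57.5]; d=blk-[533.9,-214.5,15]
    f=s['contact_force']
    print('t',s['clock'],'blk in home',(d@ex).round(2),(d@ey).round(2),d[2].round(2),'yaw err',(np.arctan2(R0[1,0],R0[0,0])+np.pi/2-psi).round(4),'tilt',R0[:2,2].round(4))
    print('F home',(f@ex).round(2),(f@ey).round(2),f[2].round(2),'M',s['wrist_torque'].round(2),'w',s['gripper_width'].round(1),'p',p.round(1))
    return s
E
python3 - <<'E'
from st import *
s=rep()
np.save('w3.npy',np.r_[s['position'],s['ee_rot']])
grab('wrist','w3.png'); crop('w3.png','w3b.png',0,560,0,420,1.4)
E
```

```text
t 6.2 blk in home -4.05 6.92 17.52 yaw err 0.0012 tilt [0.0025 0.0019]Traceback (most recent call last):
  File "<stdin>", line 2, in <module>
  File "st.py", line 8, in rep
    print('F home',(f@ex).round(2),(f@ey).round(2),f[2].round(2),'M',s['wrist_torque'].round(2),'w',s['gripper_width'].round(1),'p',p.round(1))
                                                                                                    ^^^^^^^^^^^^^^^^^^^^^^^^
AttributeError: 'float' object has no attribute 'round'
```

```bash
sed -i "s/s\['gripper_width'\].round(1)/round(s['gripper_width'],1)/" st.py; python3 - <<'E'
from st import *
s=rep()
np.save('w3.npy',np.r_[s['position'],s['ee_rot']])
grab('wrist','w3.png'); crop('w3.png','w3b.png',0,560,0,420,1.4)
E
```

```text
t 6.2 blk in home -4.05 6.92 17.52 yaw err 0.0012 tilt [0.0025 0.0019]
F home -0.82 0.44 -3.13 M [-0.05  0.02  0.03] w 25.8 p [ 531.2 -208.    90. ]
```

View pics/w3b.png

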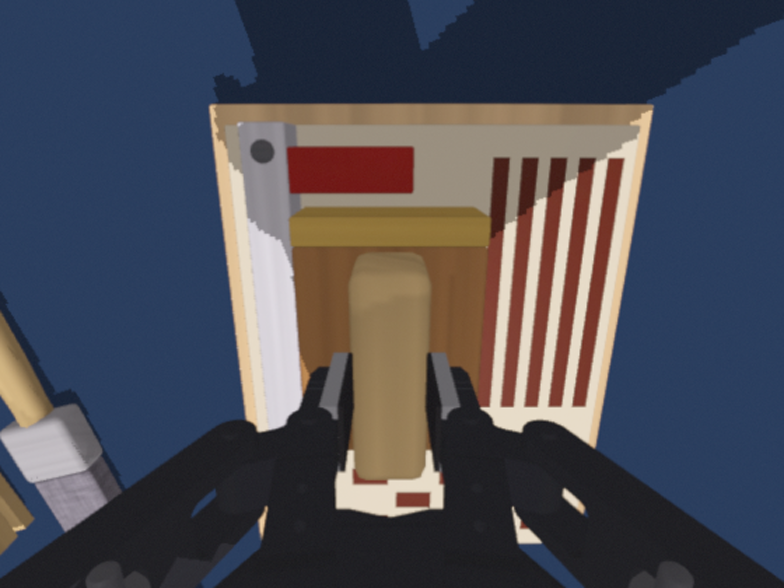

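Call:
jog_arm:
  increments:
    - [0,0,0.008,0]
    - [0,0,0.015,0]
    - [0,0,0.015,0]
    - [0.003,-0.001,0.015,0]
    - [0.005,-0.003,0.015,0]
    - [0.006,-0.003,0.015,0]
    - [0.006,-0.003,0.015,0]

```text
clock: 7.12
position: [532.0, -214.8, 75.1]
ee_rot: [-0.582, 0.813, 0.0, 0.002]
contact_force: [0.0, -1.1, -2.9]
gripper_width: 25.5
```

```bash
python3 -c "
from st import *
rep()"
```

```text
t 7.125 blk in home -1.04 0.73 2.62 yaw err 0.0007 tilt [0.0026 0.002 ]
F home 0.38 -1.03 -2.86 M [ 0.05 -0.01 -0.07] w 25.5 p [ 532.  -214.8   75.1]
```

Call:
jog_arm:
  increments:
    - [0.001,0,0,0]
    - [0.001,0,0,0]
    - [0.0015,0,0,0]
    - [0.0015,0,0,0]

```text
clock: 7.62
position: [531.8, -215.7, 75.4]
ee_rot: [-0.582, 0.813, 0.0, 0.002]
contact_force: [1.1, 5.4, -0.4]
gripper_width: 25.9
```

Call:
jog_arm:
  increments:
    - [0,-0.001,0,0]
    - [0,-0.001,0,0]
    - [0,-0.0015,0,0]
    - [0,-0.0015,0,0]

```text
clock: 8.12
position: [532.9, -216.0, 75.1]
ee_rot: [-0.582, 0.813, 0.0, 0.002]
contact_force: [-1.4, 4.5, -2.0]
gripper_width: 25.7
```

```bash
python3 -c "
from st import *
rep()"
```

```text
t 8.125 blk in home 0.11 -0.09 2.64 yaw err 0.0007 tilt [0.0023 0.0029]
F home -2.83 3.81 -2.04 M [1.17 0.33 0.01] w 25.7 p [ 532.9 -216.    75.1]
```

Call:
jog_arm:
  increments:
    - [0.0003,-0.0004,0.001,0]
    - [0.0003,-0.0004,0.002,0]
    - [0.0003,-0.0004,0.003,0]
    - [0.0003,-0.0004,0.0035,0]
    - [0.0003,-0.0004,0.0035,0]
    - [0.0003,-0.0004,0.0035,0]

```text
clock: 8.88
position: [533.4, -215.9, 73.6]
ee_rot: [-0.583, 0.813, 0.0, 0.002]
contact_force: [-3.7, 8.4, 8.6]
gripper_width: 25.7
```

```bash
python3 -c "
from st import *
rep()"
```

```text
t 8.875 blk in home 0.58 0.19 1.13 yaw err 0.0017 tilt [0.003  0.0029]
F home -6.17 6.73 8.64 M [2.53 1.24 0.05] w 25.7 p [ 533.4 -215.9   73.6]
```

Call:
jog_arm:
  increments:
    - [0.0003,-0.0012,0.0018,0]
    - [0.0003,-0.0016,0.0022,0]
    - [0.0003,-0.0016,0.0022,0]
    - [0.0003,-0.0016,0.0022,0]
    - [0.0003,-0.0016,0.0022,0]

```text
clock: 9.5
position: [533.5, -215.8, 73.4]
ee_rot: [-0.583, 0.813, 0.001, 0.001]
contact_force: [-6.7, 10.1, 11.1]
gripper_width: 25.5
```

```bash
python3 - <<'E'
from st import *
s=rep()
np.save('w4.npy',np.r_[s['position'],s['ee_rot']])
grab('wrist','w4.png'); crop('w4.png','w4b.png',100,450,60,270,2.2)
grab('scene','s4.png'); crop('s4.png','s4b.png',160,340,130,270,4)
E
```

```text
t 9.5 blk in home 0.48 0.33 0.93 yaw err 0.0023 tilt [0.0004 0.0037]
F home -9.59 7.43 11.06 M [ 3.05  2.05 -0.02] w 25.5 p [ 533.5 -215.8   73.4]
```

View pics/w4b.png

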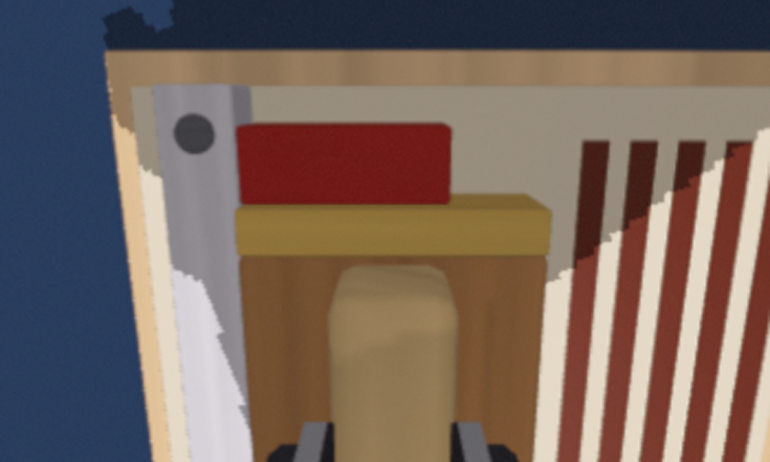

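View pics/s4b.png

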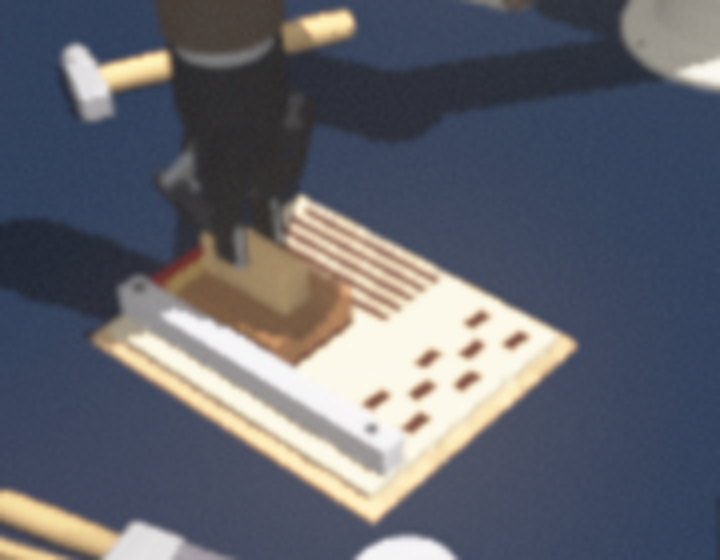

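Call:
jog_arm:
  increments:
    - [-0.0003,-0.0018,0.0024,0]
    - [-0.0003,-0.0018,0.0026,0]
    - [-0.0003,-0.0018,0.0026,0]
    - [-0.0003,-0.0018,0.0026,0]
    - [-0.0003,-0.0018,0.0026,0]
    - [-0.0003,-0.0018,0.0026,0]
    - [-0.0003,-0.0018,0.0026,0]
    - [-0.0003,-0.0018,0.0026,0]

```text
clock: 10.6
position: [533.5, -215.6, 73.3]
ee_rot: [-0.583, 0.812, 0.003, -0.0]
contact_force: [-7.9, 8.7, 14.8]
gripper_width: 25.9
```

```bash
python3 - <<'E'
from st import *
rep()
for i in range(6):
    grab('top','t4.png'); s=rep()
E
```

```text
t 10.6 blk in home 0.27 0.46 0.77 yaw err 0.0028 tilt [-0.003  0.004]
F home -10.3 5.7 14.82 M [ 2.64  2.48 -0.06] w 25.9 p [ 533.5 -215.6   73.3]
t 10.65 blk in home 0.27 0.47 0.78 yaw err 0.0028 tilt [-0.0029  0.0041]
F home -11.45 5.44 14.53 M [ 2.68  2.43 -0.04] w 25.7 p [ 533.5 -215.6   73.3]
t 10.7 blk in home 0.28 0.49 0.78 yaw err 0.0028 tilt [-0.0029  0.0041]
F home -11.19 5.9 13.98 M [ 2.62  2.42 -0.05] w 26.1 p [ 533.5 -215.6   73.3]
t 10.75 blk in home 0.27 0.48 0.75 yaw err 0.0028 tilt [-0.003  0.004]
F home -11.5 6.83 14.31 M [2.66 2.42 0.08] w 26.0 p [ 533.5 -215.6   73.3]
t 10.8 blk in home 0.29 0.47 0.79 yaw err 0.0029 tilt [-0.0029  0.004 ]
F home -10.08 6.32 13.7 M [2.64 2.45 0.02] w 25.7 p [ 533.5 -215.6   73.3]
t 10.85 blk in home 0.26 0.48 0.77 yaw err 0.0028 tilt [-0.0029  0.0041]
F home -10.49 5.76 14.5 M [ 2.65  2.49 -0.01] w 26.0 p [ 533.5 -215.6   73.3]
t 10.9 blk in home 0.29 0.47 0.78 yaw err 0.0028 tilt [-0.0029  0.004 ]
F home -11.75 5.84 13.55 M [ 2.68  2.44 -0.01] w 26.0 p [ 533.5 -215.6   73.3]
```

```bash
python3 - <<'E'
from st import *
rep(); print(job_done())
E
```

```text
t 10.9 blk in home 0.29 0.47 0.78 yaw err 0.0028 tilt [-0.0029  0.004 ]
F home -11.75 5.84 13.55 M [ 2.68  2.44 -0.01] w 26.0 p [ 533.5 -215.6   73.3]
the job is handed in; nothing more can be done
None
```

I lifted the brass-ended block and set it carved face down on the panel, against the rail and the stop. I then handed the job in at 10.9 s, still holding the diagonal push; no verdict was reported.

There were two look-alikes with a brass end. I took the one about 477 mm from the base and left the one at about 349 mm. The blocks in the crate have no brass end.

**Pose at hand-in:** calculated from the arm's position and the camera fit, the block was 0.3 mm (x), 0.5 mm (y) and 0.8 mm (z) from home. It was 0.003 rad off square and tilted about 0.005 rad. The z reading probably includes 0.5 to 1 mm of uncertainty in my grip height. The last wrist picture showed the block tight against both rail and stop.

**Push at hand-in:** the force readings were steady over the last 0.3 s:

| Direction | Force |
|---|---|
| Into the rail | 10–12 N |
| Down, by the arm | about 14 N, plus about 2.4 N of block weight |
| Against the stop | about 6 N |

- **Off target:** the downward push is more than the 10 N asked for. I raised it on purpose, in case friction at the rail and stop was carrying part of the load.
- **Not measured:** I could only read force at the wrist, so the exact force on the panel is inferred. I did not measure the spare, tin and brush again, but the arm did not pass close to them.

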